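# Square a colour disc holder into the bench stop

### The job

Push the blue colour disc holder along the bench, with the fingertips or the outside of the fingers, into the corner of the bench stop, so that its long side lies flush against the steel fence and its short side flush against the red end stop. Do not pick it up or tip it: it stays flat on the bench all the way. Leave everything else on the bench alone, and finish with the hand clear.

Things in the scene. Friction and masses are not known exactly. Their poses are not given: they have to be found in the camera images.
- holder: the loose blue plastic colour disc holder: a flat plate 100 (its x) by 130 (its y) by 14 mm thick, 150 to 310 g, sliding under 1 to 4 N; on top a round collar 88 mm wide and 4 mm high with an amber disc in it. Origin: centre of its underside, z up. It starts on the robot's side of the fence and left of the red end stop, turned up to 0.35 rad from the stop's axes.
- stop: the fixed L-shaped bench stop, bars 20 mm high, 28 mm wide. Origin: its inner corner at bench level, z up; x points roughly away from the robot. The steel fence runs 260 mm along +y, its face at x = 0 looking to -x; the red end stop runs 132 mm along -x, its face at y = 0 looking to +y. The seated holder's origin is at x = -50, y = +65 mm here, its axes parallel to the stop's.
- vise: bystander: a dark cast iron vise bolted to the bench at the left, about 175 by 100 mm and 100 mm high, with a bent steel gel frame clamped upright in it, 132 mm wide along the vise's y, its top about 230 mm above the bench. Origin: centre of its underside
- bolt: bystander: a loose brass hanging bolt with a wing nut, standing on its head, 25 mm head, 44 mm across the wings, 61 mm high. Origin: centre of its underside
- socket: bystander: a loose chipped white ceramic lamp socket, 52 mm diameter, 44 mm high. Origin: centre of its underside
- reflector: bystander: a loose pressed tin reflector, a bowl of 110 mm diameter and 42 mm height, mouth up. Origin: centre of its underside
- wrench: bystander: a loose steel wrench 190 mm long lying flat at the right along its x. Origin: under its middle
There are look-alikes about, which are no part of the job. There is more than one size of the holder; the one meant has the size given above.

How it is judged (in metres and radians):
At the end, for the whole second after the job is handed in: The holder lies flat and at rest on the bench, in the corner of the stop: long side within 4 mm of the steel fence, short side within 4 mm of the red end stop, and parallel to them within 0.035 rad (2 degrees) (x of holder in the frame of stop between -0.054 and -0.046 m and y of holder in the frame of stop between 0.061 and 0.069 m and angle between the x axis of holder and the x axis of stop, either way round below 0.035 rad and height (world z) of holder below 0.003 m and angle between holder's own z axis and vertical below 0.05 rad and linear speed of holder below 0.01 m/s); the robot touches nothing.
It fails at once if the holder is pushed with the arm or the hand instead of the fingers (more than 3 N) (contact force between the arm and holder above 3 N).
It fails at once if the holder is lifted off the bench (more than 8 mm) or tipped (more than 0.12 rad) (height (world z) of holder above 0.008 m or angle between holder's own z axis and vertical above 0.12 rad).
It fails at once if another loose thing on the bench is moved by more than 15 mm or tipped by more than 0.3 rad (distance of any of bolt, socket, reflector, wrench from where it was at the start of the episode above 0.015 m or angle between any of bolt, socket, reflector, wrench's own z axis and vertical above 0.3 rad).
It fails at once if the robot bumps into the vise or the gel frame in it (more than 5 N) (contact force between vise and the arm above 5 N or contact force between vise and the fingers above 5 N).
It also fails if it takes over 48 s, if anything falls off the work surface, if the arm or the gripper's body presses on something with over 40 N, if the wrist force passes 120 N, or if a joint passes its speed limit or range.

### The arm

A 6-joint arm with a two-finger parallel gripper is mounted at the origin on the work surface. World frame = base frame: x ahead of the robot, y to its left, z up, the work surface at z = 0. Lengths are in m, angles in degrees, forces in N, time in s.
With the tool pointing down it reaches from about 0.3 to 0.775 m from the base axis. Payload 14.6 kg.
Tool frame: the origin (TCP) lies at the very end of the fingers, on their centre line; the grasp point (between the pads) lies 19 mm behind it (env.hold_point_z is the distance from the TCP to the grasp point, in m); z points along the fingers, y is the line along which they close (so a half turn about z gives the same grasp; the last joint's range is limited). The gripper opens to 94 mm and grips with 3 to 60 N. Pads are 16 mm wide; open, the fingers measure 119 mm over their backs; the gripper's body (75 mm by 177 mm) begins 78 mm behind the grasp point.
Start: joints at [-76.524, 17.183, 87.147, -0, 75.671, -3.816], TCP at [0.163, -0.525, 0.205] pointing down, gripper open.
Joint ranges: [-173.82, 173.82], [-45.26, 126.66], [13.44, 144.39], [-59.66, 239.66], [0, 175.72], [-146.38, 146.38]. Speed limits (degrees/s): [127.2, 127.2, 147.25, 180, 180, 180].

### API

Orientations are given as a 3x3 rotation matrix whose columns are the frame's x, y, z axes.
In Python, from plant import env gives the robot as it stands. The module is installed in compiled form; this text tells all that it offers.
- The arm moves only by the tool servo_tool, never from a script. Its argument "commands" is text: rows parted by semicolons, each of 7 numbers parted by spaces: the shift along the tool's x, y, z normalised to -1 to 1, where 1 is 150 mm, then the turn, a rotation vector about the tool's x, y, z normalised to -1 to 1, where 1 is 60 degrees, then the closure, from 0 (fully open) to 1 (shut). In form: dx dy dz wx wy wz fingers; .... A call has exactly 5 rows; each row is the pose to reach, as a shift and turn from the pose commanded when the call began, along the tool's axes at that moment; what a row does not reach only later rows make up. A row lasts 1/12 s, in which the tool goes at most 41.7 mm and 7.16 degrees, less where a joint would pass 70% of its speed; a pose out of reach is approached as far as the arm can. A call with a number of a shift or a turn outside -1 to 1 is refused whole. A call with a gripper value outside its range is refused whole. The fingers move at their own pace and stop on an object; "newtons" is the grip in N (left out, the last holds). Time passes only in rows, so rows that repeat a pose let the fingers close, or fill a call up. It gives the time, the measured TCP pose, the force, the opening and the grip force at its end, in the units of the state.
- env.read_state(): the state, without advancing time (a new reading comes with each control period).
- env.grab_frame(name): name is "side" or "top" or "wrist"; returns a dict with "img" (480x640x3 uint8, red, green, blue), "mtx" (3x3 intrinsics, pixels), "distortion" ([k1, k2, p1, p2, k3] as OpenCV has them; the pictures are not rectified), "extrinsics" (4x4, takes a point from world to camera coordinates). Camera axes: x right, y up, looking along -z (the intrinsics and any distortion apply to the point x, -y, -z); pixel columns grow to the right and rows downward; lengths in m; the calibration is good to about 2 mm. A picture is of the moment at which its call begins. There is no depth.
- env.finish_job(): hands the job in; it is judged then, once.
The state is a dict: "t": time; "joint_positions": joint angles; "qvel": joint speeds; "joint_efforts": joint torques, N m; "ee_pos": TCP position; "tool_rot": TCP orientation; "contact_force": force on the tool from outside, world axes, zero at the start; "ft_torque": the same for the moment, N m; "gripper_width": opening from 0.0 (shut) to 1.0 (fully open); "finger_force": force on a finger pad.
Only numpy, scipy, OpenCV 4.12 (cv2) and the standard library are available. Lean on these libraries where they do the work, as an engineer would, in place of code of your own. Each camera call takes 0.05 s, during which the arm holds its last target. There are 200 camera calls.

## Working session

There is one attempt and no reset: what is moved stays moved. The work goes in short steps, Python scripts to look and compute and a tool call to move; the robot and the scene stay as the last step left them, time stands still between calls to the robot, and variables do not carry over. Pictures are saved under pics/ and viewed, at most 10 in all, crops included, and the job is handed in when it is done.

Besides the shell and the picture viewer there is one more tool, called by a JSON object that holds its "method" and its "body", one argument or row to a line. servo_tool: Moves the arm, as the interface text tells. Scaled input: -1 to 1 covers 150 mm each way for a shift and 60 degrees each way for a turn. Its arguments: {"type":"object","properties":{"commands":{"type":"string"},"newtons":{"type":"number"}},"required":["commands"]}

```bash
mkdir -p pics; cat > h.py <<'E'
import numpy as np, cv2
from plant import env
def grab(n,save=None):
    f=env.grab_frame(n)
    if save: cv2.imwrite('pics/'+save,f['img'][:,:,::-1])
    return f
def ray(f,px):
    p=cv2.undistortPoints(np.array(px,float).reshape(-1,1,2),f['mtx'],np.array(f['distortion'],float)).reshape(-1,2)
    d=np.c_[p[:,0],-p[:,1],-np.ones(len(p))]
    E=np.array(f['extrinsics']);R=E[:3,:3];t=E[:3,3]
    return -R.T@t, d@R
def plane(f,px,z):
    o,d=ray(f,px); return o+d*((z-o[2])/d[:,2])[:,None]
def two(f1,p1,f2,p2):
    o1,d1=ray(f1,[p1]);o2,d2=ray(f2,[p2]);d1=d1[0];d2=d2[0]
    s=np.linalg.lstsq(np.c_[d1,-d2],o2-o1,rcond=None)[0]
    a=o1+s[0]*d1;b=o2+s[1]*d2
    return (a+b)/2,np.linalg.norm(a-b)
E
python3 - <<'E'
from h import *
for n in('top','side'):
    f=grab(n,n+'1.png'); E=f['extrinsics']; print(n,-E[:3,:3].T@E[:3,3])
s=env.read_state();print(s['t'],s['tool_rot'],s['contact_force'])
E
```

```text
top [ 0.29582405 -0.01930491  1.30160571]
side [ 0.3263039  -1.04439347  1.05211837]
0.1 [[ 9.54806765e-01  2.97227163e-01 -2.33213802e-04]
 [ 2.97227249e-01 -9.54806302e-01  9.42638036e-04]
 [ 5.75036210e-05 -9.69354671e-04 -9.99999529e-01]] [ 0.20258234  0.76408522 -0.82661743]
```

View pics/top1.png

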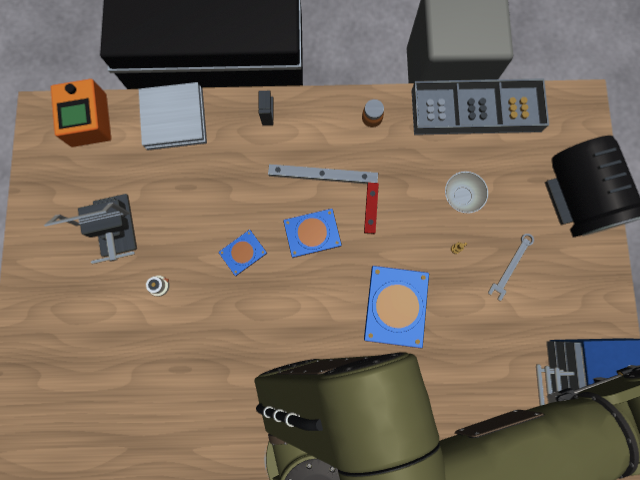

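View pics/side1.png

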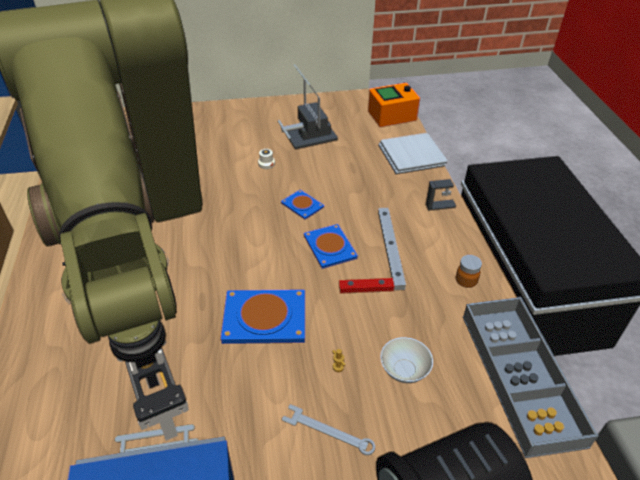

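Three blue plates could be taken for the holder: small at top (242,252), medium at (313,233) and large at (397,306), which is right of the red stop. The description points to the medium one. I'll measure all three, plus the fence and red bar, in both views.

```bash
cat >> h.py <<'E'
def quads(f,lo,hi,amin=300,box=None):
    hsv=cv2.cvtColor(f['img'],cv2.COLOR_RGB2HSV); m=cv2.inRange(hsv,lo,hi)
    if box: 
        k=np.zeros_like(m);x0,y0,x1,y1=box;k[y0:y1,x0:x1]=255;m&=k
    out=[]
    for c in cv2.findContours(m,cv2.RETR_EXTERNAL,cv2.CHAIN_APPROX_NONE)[0]:
        if cv2.contourArea(c)<amin: continue
        out.append(c.reshape(-1,2))
    return out
BLUE=((100,120,90),(125,255,255)); RED=((0,150,70),(8,255,255))
def rect(f,c,z):
    P=plane(f,c,z)[:,:2]
    r=cv2.minAreaRect((P*1000).astype(np.float32)); return r,cv2.boxPoints(r)
E
python3 - <<'E'
from h import *
T=grab('top');S=grab('side')
for n,f in(('top',T),('side',S)):
    for c in quads(f,*BLUE):
        r,b=rect(f,c,.014); print(n,'blue',c.mean(0).round(),np.round(r[0]),np.round(r[1],1),round(r[2],1))
    for c in quads(f,*RED,200,box=(330,150,420,300) ):
        r,b=rect(f,c,.02); print(n,'red',c.mean(0).round(),np.round(r[0]),np.round(r[1],1),round(r[2],1),b.round().tolist())
# height of medium plate via amber/holder centre in two views
def blob(f,box):
    c=max(quads(f,*BLUE,300,box),key=len); q=cv2.approxPolyDP(c.reshape(-1,1,2),.04*cv2.arcLength(c.reshape(-1,1,2),True),True).reshape(-1,2);return q
qt=blob(T,(275,200,350,265));qs=blob(S,(295,220,362,270));print(qt.tolist(),qs.tolist())
# match corners by plane projection
A=plane(T,qt,.014);B=plane(S,qs,.014)
for i in range(len(A)):
    j=np.argmin(np.linalg.norm(A[i]-B,axis=1));p,g=two(T,qt[i],S,qs[j]);print('corner',(p*1000).round(1),'gap',round(g*1000,1),'d',np.round(np.linalg.norm(A[i]-B[j])*1000,1))
a=T['img'][140:290,205:445];cv2.imwrite('pics/crop1.png',cv2.resize(a,None,fx=3.2,fy=3.2,interpolation=cv2.INTER_CUBIC)[:,:,::-1])
E
```

```text
top blue [610. 358.] [ 204. -720.] [ 98.8 136. ] 0.3
top blue [397. 307.] [ 347. -202.] [142.5 184.8] 81.6
top blue [242. 252.] [489. 182.] [75.5 98.1] 35.5
top blue [312. 233.] [536.   5.] [ 99.7 128.4] 12.3
top red [371. 208.] [ 597. -148.] [ 28.3 131. ] 84.1 [[531.0, -155.0], [661.0, -168.0], [664.0, -140.0], [534.0, -127.0]]
side blue [153. 466.] [ 111. -507.] [ 71.9 289.2] 80.4
side blue [264. 316.] [ 346. -202.] [152.  184.4] 81.4
side blue [329. 245.] [536.   2.] [ 99.3 135. ] 12.3
side blue [302. 204.] [489. 177.] [ 77.5 100.6] 35.7
side blue [ 15. 145.] [-361.  599.] [ 87.9 351.4] 18.0
side red [366. 285.] [ 596. -153.] [ 42.  130.1] 83.8 [[529.0, -167.0], [658.0, -181.0], [663.0, -140.0], [534.0, -125.0]]
[[332, 209], [284, 220], [292, 256], [340, 245]] [[338, 225], [304, 233], [322, 267], [356, 257]]
corner [596.2 -47.9   9.7] gap 2.4 d 5.1
corner [571.2  75.9  11.5] gap 1.2 d 2.7
corner [476.6  56.1  14.2] gap 0.2 d 0.3
corner [503.9 -66.1   6.3] gap 0.6 d 7.5
```

View pics/crop1.png

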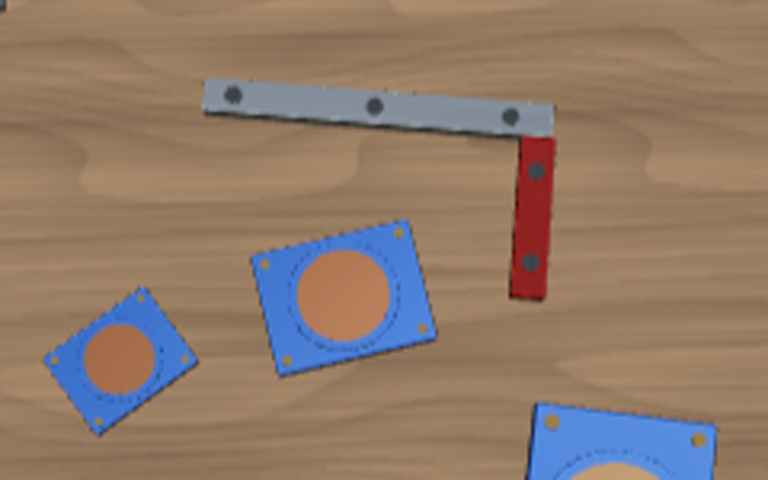

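The medium plate measures 100 x 128–135 mm in both views, with its centre at about (536, 4) mm and turned +12.3°. It is the holder; the small one is 75x98 and the large one 142x185. Next I'll check the corner against the fence edge and write a move calculator.

```bash
cat >> h.py <<'E'
C=np.array([664.,-140.]);A=np.radians(-5.8)
def set_stop(c,a):
    global C,A; C=np.array(c);A=np.radians(a)
def R2(): return np.array([[np.cos(A),-np.sin(A)],[np.sin(A),np.cos(A)]])
def tostop(p): return (np.asarray(p)-C)@R2()
def toworld(s): return C+R2()@np.asarray(s,float)
def cmd(sx,sy,z,ang=0):
    """target in stop frame mm, tool x at angle ang (deg) from stop x"""
    s=env.read_state();R=np.array(s['tool_rot']);p=np.array(s['ee_pos'])*1000
    w=toworld([sx,sy]);d=R.T@(np.r_[w,z]-p)/150
    th=np.degrees(A)+ang;c,q=np.cos(np.radians(th)),np.sin(np.radians(th))
    G=np.array([[c,q,0],[q,-c,0],[0,0,-1]]);v=cv2.Rodrigues(R.T@G)[0].ravel()
    print('t',s['t'],'p',p.round(1),'stop',tostop(p[:2]).round(1),'F',np.round(s['contact_force'],1),'cmd',d.round(3),np.degrees(v/60).round(3))
E
python3 - <<'E'
from h import *
T=grab('top');S=grab('side')
g=cv2.cvtColor(T['img'],cv2.COLOR_RGB2GRAY)
P=[]
for u in range(275,362,4):
    v0=int(175.3+(u-269)*7.5/98.5); col=g[v0-8:v0+8,u].astype(int); k=np.argmin(np.diff(col)); P.append((u,v0-8+k+.5))
W=plane(T,P,.02)[:,:2]*1000
l=cv2.fitLine(W.astype(np.float32),cv2.DIST_HUBER,0,.01,.01).ravel();print('fence top edge',l, 'ang',np.degrees(np.arctan2(l[1],l[0])),'stop x of pts',tostop(W)[:,0].round(1))
c=max(quads(T,*RED,200,(330,150,420,300)),key=len);print('red stop frame',tostop(rect(T,c,.02)[1]).round(1).tolist())
c=max(quads(S,*RED,200,(330,150,420,300)),key=len);print('red side',tostop(rect(S,c,.02)[1]).round(1).tolist())
cmd(-235,130,205)
E
```

```text
fence top edge [ 1.07364215e-01  9.94219780e-01  6.76074646e+02 -2.93976784e+01] ang 83.8366 stop x of pts [ 1.6  2.5  0.6  1.4  2.3  0.4  1.2  2.1  0.2  1.1  1.9  0.   0.9  1.7
 -0.2  0.7  1.5  2.3  0.5  1.3  2.1  0.3]
red stop frame [[-131.0, -28.3], [-0.0, -28.5], [0.0, -0.2], [-131.0, 0.0]]
red side [[-131.2, -41.3], [-1.2, -41.1], [-1.2, 0.7], [-131.3, 0.5]]
t 0.3 p [ 163.5 -525.1  205.3] stop [-459.1 -433.7] F [ 0.4 -0.6  1.1] cmd [ 2.848 -2.871  0.003] [-0.     0.     0.385]
```

{"method": "servo_tool", "body": {
  "commands": "0.95 -0.95 0 0 0 0 0;0.95 -0.95 0 0 0 0 0;0.95 -0.95 0 0 0 0 0;0.95 -0.95 0 0 0 0 0;0.95 -0.95 0 0 0 0 0"
}}

```text
t: 0.72
ee_pos: [0.2577, -0.3445, 0.2054]
tool_rot: [[0.955, 0.297, 0.0], [0.297, -0.955, 0.0], [0.0, 0.0, -1.0]]
contact_force: [-0.4, -0.0, -0.2]
gripper_width: 0.998
finger_force: 0.0
```

{"method": "servo_tool", "body": {
  "commands": "0.95 -0.95 0 0 0 0.2 0;0.95 -0.95 0 0 0 0.2 0;0.95 -0.95 0 0 0 0.2 0;0.95 -0.95 0 0 0 0.2 0;0.95 -0.95 0 0 0 0.2 0"
}}

```text
t: 1.13
ee_pos: [0.3507, -0.1675, 0.2057]
tool_rot: [[0.996, 0.092, 0.001], [0.092, -0.996, -0.0], [0.001, 0.0, -1.0]]
contact_force: [0.4, -0.9, -0.9]
gripper_width: 1.001
finger_force: 0.0
```

```bash
python3 -c "
from h import *
cmd(-235,130,120)"
```

```text
t 1.1333 p [ 350.7 -167.5  205.7] stop [-308.9  -59. ] F [ 0.4 -0.9 -0.9] cmd [ 0.725 -1.143  0.571] [ 0.    -0.001  0.184]
```

{"method": "servo_tool", "body": {
  "commands": "0.725 -1 0 0 0 0.184 0;0.725 -1 0 0 0 0.184 0;0.725 -1 0 0 0 0.184 0;0.725 -1 0.2 0 0 0.184 0;0.725 -1 0.4 0 0 0.184 0"
}}

```text
t: 1.55
ee_pos: [0.4433, -0.0146, 0.1587]
tool_rot: [[0.995, -0.099, 0.007], [-0.099, -0.995, -0.0], [0.007, -0.0, -1.0]]
contact_force: [1.1, -1.2, -0.2]
gripper_width: 0.997
finger_force: 0.0
```

```bash
python3 -c "
from h import *
cmd(-235,130,50)"
```

```text
t 1.55 p [443.3 -14.6 158.7] stop [-232.2  102.5] F [ 1.1 -1.2 -0.2] cmd [-0.023 -0.183  0.725] [-0.    -0.007  0.002]
```

{"method": "servo_tool", "body": {
  "commands": "-0.02 -0.18 0.25 0 0 0 0;-0.02 -0.18 0.5 0 0 0 0;-0.02 -0.18 0.75 0 0 0 0;-0.02 -0.18 0.95 0 0 0 0;-0.02 -0.18 1 0 0 0 0"
}}

```text
t: 1.97
ee_pos: [0.4378, 0.0103, 0.0026]
tool_rot: [[0.995, -0.1, -0.006], [-0.1, -0.995, 0.0], [-0.006, 0.0, -1.0]]
contact_force: [0.7, 0.2, -0.1]
gripper_width: 0.999
finger_force: 0.0
```

```bash
python3 -c "
from h import *
grab('top','top2.png');cmd(-135,130,7)"
```

```text
t 2.0167 p [438.5  10.1   3.7] stop [-239.6  126.6] F [-0.4 -0.3 -1.1] cmd [ 0.697 -0.022 -0.026] [0.    0.005 0.001]
```

View pics/top2.png

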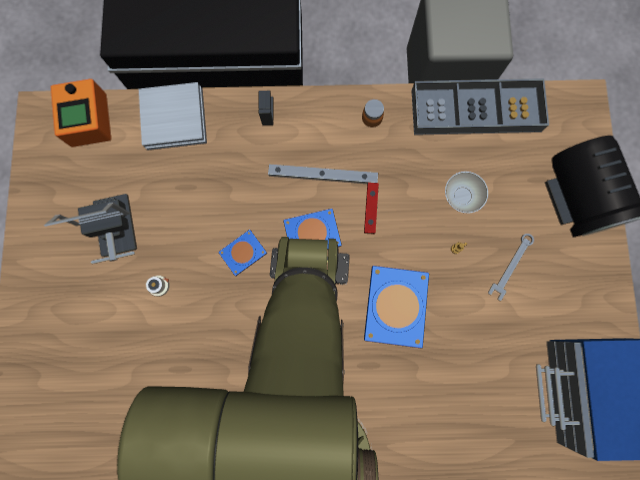

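The hand is behind the holder's long side with both fingers down. Starting the push toward the fence.

{"method": "servo_tool", "body": {
  "commands": "0.06 -0.02 -0.02 0 0 0 0;0.12 -0.02 -0.02 0 0 0 0;0.18 -0.02 -0.02 0 0 0 0;0.24 -0.02 -0.02 0 0 0 0;0.3 -0.02 -0.02 0 0 0 0"
}}

```text
t: 2.43
ee_pos: [0.4863, 0.0085, 0.0105]
tool_rot: [[0.995, -0.1, 0.001], [-0.1, -0.995, 0.0], [0.0, -0.0, -1.0]]
contact_force: [-5.2, 3.0, 6.8]
gripper_width: 0.995
finger_force: 4.2
```

{"method": "servo_tool", "body": {
  "commands": "0.06 0 0 0 0 0 0;0.12 0 0 0 0 0 0;0.18 0 0 0 0 0 0;0.22 0 0 0 0 0 0;0.25 0 0 0 0 0 0"
}}

```text
t: 2.85
ee_pos: [0.5234, 0.0044, 0.0099]
tool_rot: [[0.995, -0.1, 0.0], [-0.1, -0.995, -0.0], [0.0, 0.0, -1.0]]
contact_force: [-4.7, -0.2, 3.5]
gripper_width: 0.999
finger_force: 2.6
```

```bash
python3 -c "
from h import *
cmd(-125,130,7)
f=grab('side')
for c in quads(f,*BLUE,200,(290,210,410,290)):
  for z in (.014,):
    r,b=rect(f,c,z);print(np.round(r[1],1),tostop(r[0]).round(1),tostop(b).round().tolist())
cv2.imwrite('pics/c2.png',cv2.resize(f['img'][150:310,240:440],None,fx=3.5,fy=3.5)[:,:,::-1])
"
```

```text
t 2.85 p [523.4   4.4   9.9] stop [-154.5  129.5] F [-4.7 -0.2  3.5] cmd [ 0.197 -0.003  0.02 ] [ 0.    -0.     0.001]
[136.   98.4] [-98.1 109.6] [[-146.0, 41.0], [-48.0, 43.0], [-50.0, 179.0], [-149.0, 177.0]]
```

View pics/c2.png

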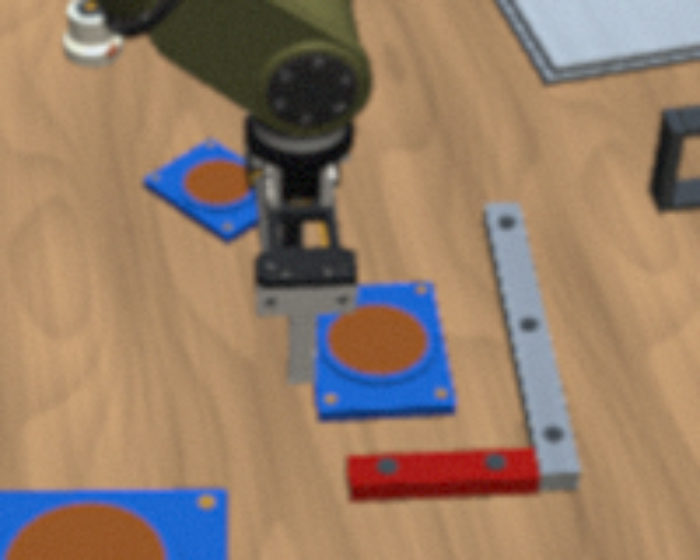

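The holder is now parallel to the stop, with a gap of about 48 mm to the fence and 45 mm to the red stop. Pushing on toward the fence.

{"method": "servo_tool", "body": {
  "commands": "0.06 0 0.02 0 0 0 0;0.12 0 0.02 0 0 0 0;0.18 0 0.02 0 0 0 0;0.23 0 0.02 0 0 0 0;0.26 0 0.02 0 0 0 0"
}}

```text
t: 3.32
ee_pos: [0.5621, 0.0006, 0.0064]
tool_rot: [[0.995, -0.1, 0.0], [-0.1, -0.995, -0.0], [0.0, 0.0, -1.0]]
contact_force: [-2.3, 1.2, 1.7]
gripper_width: 1.003
finger_force: 1.4
```

{"method": "servo_tool", "body": {
  "commands": "0.01 0 0 0 0 0 0;0.02 0 0 0 0 0 0;0.03 0 0 0 0 0 0;0.04 0 0 0 0 0 0;0.04 0 0 0 0 0 0"
}}

```text
t: 3.73
ee_pos: [0.5676, 0.0002, 0.0064]
tool_rot: [[0.995, -0.1, 0.0], [-0.1, -0.995, -0.0], [0.0, -0.0, -1.0]]
contact_force: [-0.9, 0.4, -0.5]
gripper_width: 1.004
finger_force: 0.2
```

```bash
python3 -c "
from h import *
cmd(-107,130,7)
f=grab('side')
for c in quads(f,*BLUE,200,(290,210,410,290)):
    r,b=rect(f,c,.014);print(np.round(r[1],1),tostop(r[0]).round(1),tostop(b).round().tolist())
"
```

```text
t 3.7333 p [5.676e+02 2.000e-01 6.400e+00] stop [-110.1  129.7] F [-0.9  0.4 -0.5] cmd [ 0.02  -0.002 -0.004] [-0.    -0.     0.001]
[135.9  99.8] [-53.1 109.7] [[-101.0, 40.0], [-1.0, 43.0], [-5.0, 179.0], [-105.0, 176.0]]
```

{"method": "servo_tool", "body": {
  "commands": "-0.15 0 0 0 0 0 0;-0.15 0 -0.15 0 0 0 0;-0.15 0 -0.4 0 0 0 0.5;-0.1 -0.27 -0.4 0 0 0 1;0.1 -0.52 -0.4 0 0 0 1"
}}

```text
t: 4.2
ee_pos: [0.5859, 0.0725, 0.0693]
tool_rot: [[0.995, -0.102, 0.004], [-0.102, -0.995, 0.0], [0.004, -0.001, -1.0]]
contact_force: [0.2, -0.6, -0.9]
gripper_width: 0.826
finger_force: 0.0
```

{"method": "servo_tool", "body": {
  "commands": "0.3 0 0 0 0 0 1;0.3 0 0 0 0 0 1;0.3 0 0 0 0 0 1;0.3 0 0 0 0 0 1;0.3 0 0 0 0 0 1"
}}

```text
t: 4.62
ee_pos: [0.6296, 0.067, 0.0664]
tool_rot: [[0.995, -0.1, -0.0], [-0.1, -0.995, -0.0], [-0.0, 0.0, -1.0]]
contact_force: [0.7, -0.5, 0.1]
gripper_width: 0.468
finger_force: 0.0
```

```bash
python3 -c "
from h import *
cmd(-50,207,6);print(env.read_state()['gripper_width'])
f=grab('side')
for c in quads(f,*BLUE,200,(290,210,410,290)):
    r,b=rect(f,c,.014);print(np.round(r[1],1),tostop(r[0]).round(1),tostop(b).round().tolist())
"
```

```text
t 4.6167 p [629.6  67.   66.4] stop [-55.1 202.4] F [ 0.7 -0.5  0.1] cmd [ 0.035 -0.031  0.403] [0.    0.    0.001]
0.4684562327460388
[135.9 100.3] [-52.6 110. ] [[-101.0, 41.0], [-1.0, 43.0], [-4.0, 179.0], [-104.0, 177.0]]
```

Waiting for the fingers to shut before descending.

{"method": "servo_tool", "body": {
  "commands": "0.03 -0.07 0 0 0 0 1;0.03 -0.07 0 0 0 0 1;0.03 -0.07 0 0 0 0 1;0.03 -0.07 0 0 0 0 1;0.03 -0.07 0 0 0 0 1"
}}

```text
t: 5.08
ee_pos: [0.6359, 0.0772, 0.0664]
tool_rot: [[0.995, -0.1, -0.0], [-0.1, -0.995, -0.0], [-0.0, 0.0, -1.0]]
contact_force: [0.1, -0.4, 0.2]
gripper_width: 0.074
finger_force: 0.0
```

{"method": "servo_tool", "body": {
  "commands": "0 0 0.1 0 0 0 1;0 0 0.2 0 0 0 1;0 0 0.3 0 0 0 1;0 0 0.4 0 0 0 1;0 0 0.4 0 0 0 1"
}}

```text
t: 5.5
ee_pos: [0.6343, 0.0769, 0.0034]
tool_rot: [[0.995, -0.1, -0.005], [-0.1, -0.995, -0.0], [-0.004, 0.001, -1.0]]
contact_force: [-0.7, -0.7, -1.0]
gripper_width: 0.003
finger_force: 0.0
```

```bash
python3 -c "
from h import *
cmd(-50,160,6);print(env.read_state()['gripper_width'])"
```

```text
t 5.5 p [634.3  76.9   3.4] stop [-51.4 212.8] F [-0.7 -0.7 -1. ] cmd [ 0.009  0.352 -0.017] [0.001 0.004 0.001]
0.002988702377072248
```

{"method": "servo_tool", "body": {
  "commands": "0 0.06 -0.01 0 0 0 1;0 0.12 -0.01 0 0 0 1;0 0.17 -0.01 0 0 0 1;0 0.21 -0.01 0 0 0 1;0 0.24 -0.01 0 0 0 1"
}}

```text
t: 5.92
ee_pos: [0.6329, 0.0406, 0.0091]
tool_rot: [[0.995, -0.101, 0.002], [-0.101, -0.995, 0.001], [0.002, -0.001, -1.0]]
contact_force: [0.7, 4.6, 4.4]
gripper_width: 0.007
finger_force: 3.3
```

{"method": "servo_tool", "body": {
  "commands": "0 0.04 0 0 0 0 1;0 0.08 0 0 0 0 1;0 0.12 0 0 0 0 1;0 0.15 0 0 0 0 1;0 0.17 0 0 0 0 1"
}}

```text
t: 6.33
ee_pos: [0.6305, 0.0159, 0.009]
tool_rot: [[0.995, -0.1, 0.002], [-0.1, -0.995, 0.001], [0.002, -0.001, -1.0]]
contact_force: [0.8, 5.4, 5.1]
gripper_width: 0.007
finger_force: 3.9
```

```bash
python3 -c "
from h import *
cmd(-50,142,6)
f=grab('side')
for c in quads(f,*BLUE,200,(290,210,410,300)):
    r,b=rect(f,c,.014);print(np.round(r[1],1),tostop(r[0]).round(1),tostop(b).round().tolist())
cv2.imwrite('pics/c3.png',cv2.resize(f['img'][150:310,240:440],None,fx=3.5,fy=3.5)[:,:,::-1])
"
```

```text
t 6.3333 p [630.5  15.9   9. ] stop [-49.1 151.7] F [0.8 5.4 5.1] cmd [-0.006  0.065  0.02 ] [-0.001 -0.002  0.001]
[135.7  98.7] [-53.9  76.6] [[-103.0, 8.0], [-4.0, 9.0], [-5.0, 145.0], [-104.0, 144.0]]
```

View pics/c3.png

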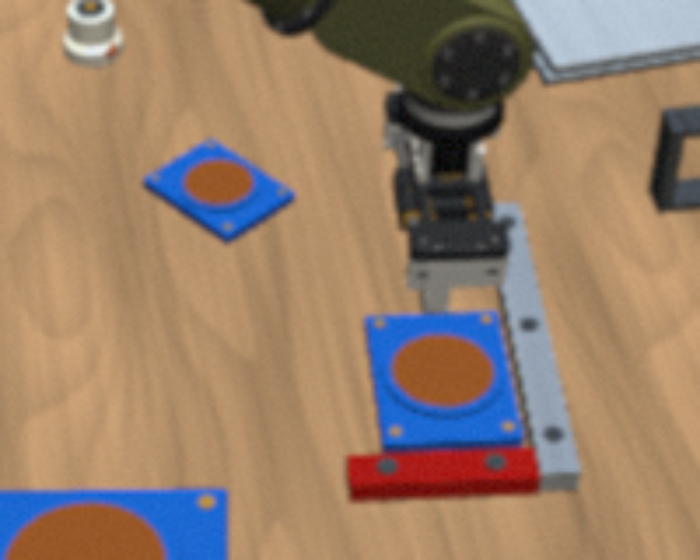

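It stays parallel, with about 10 mm left to the red stop. Creeping in and watching the force.

{"method": "servo_tool", "body": {
  "commands": "0 0.01 0.015 0 0 0 1;0 0.02 0.015 0 0 0 1;0 0.03 0.015 0 0 0 1;0 0.04 0.015 0 0 0 1;0 0.05 0.015 0 0 0 1"
}}

```text
t: 6.8
ee_pos: [0.6311, 0.0101, 0.0087]
tool_rot: [[0.995, -0.1, 0.006], [-0.1, -0.995, 0.002], [0.006, -0.003, -1.0]]
contact_force: [1.0, 14.3, 18.0]
gripper_width: 0.007
finger_force: 11.3
```

{"method": "servo_tool", "body": {
  "commands": "0 0.005 0 0 0 0 1;0 0.01 0 0 0 0 1;0 0.015 0 0 0 0 1;0 0.02 0 0 0 0 1;0 0.02 0 0 0 0 1"
}}

```text
t: 7.22
ee_pos: [0.6309, 0.007, 0.0087]
tool_rot: [[0.995, -0.1, 0.006], [-0.1, -0.995, 0.002], [0.006, -0.003, -1.0]]
contact_force: [0.9, 13.2, 18.3]
gripper_width: 0.002
finger_force: 10.9
```

```bash
python3 -c "
from h import *
cmd(-50,142,9)
f=grab('side')
for c in quads(f,*BLUE,200,(290,210,410,310)):
    r,b=rect(f,c,.014);print(np.round(r[1],1),tostop(r[0]).round(1),tostop(b).round().tolist())
cv2.imwrite('pics/c4.png',cv2.resize(f['img'][210:310,310:430],None,fx=6,fy=6,interpolation=cv2.INTER_CUBIC)[:,:,::-1])
"
```

```text
t 7.2167 p [630.9   7.    8.7] stop [-47.8 142.9] F [ 0.9 13.2 18.3] cmd [-0.015  0.006 -0.002] [-0.003 -0.006  0.001]
[58.7 33.5] [-233.   -51.4] [[-251.0, -80.0], [-218.0, -81.0], [-215.0, -23.0], [-248.0, -21.0]]
[127.7 100.1] [-53.6  70.8] [[-105.0, 8.0], [-5.0, 6.0], [-2.0, 134.0], [-103.0, 135.0]]
```

View pics/c4.png

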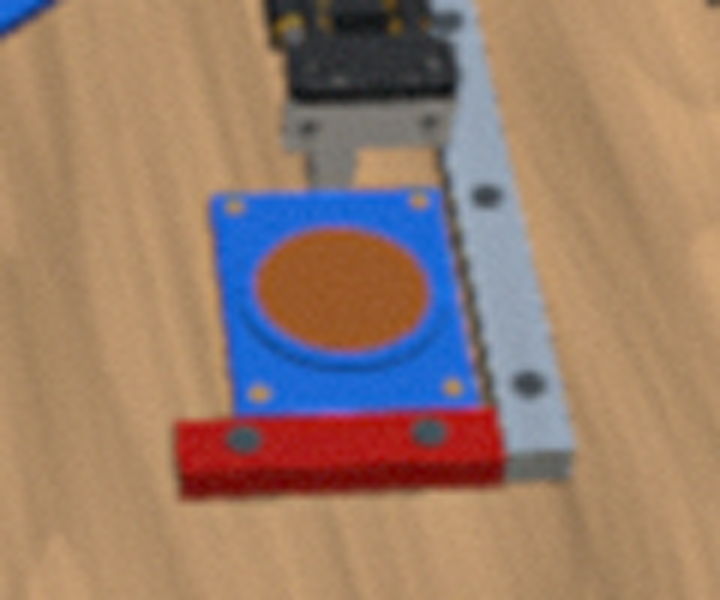

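The red bar's top hides the contact edge. The left edge reads about 134 against 130 when seated, so a few mm remain. I'll ease off the downward load and push on.

{"method": "servo_tool", "body": {
  "commands": "0 0 -0.02 0 0 0 1;0 0.01 -0.02 0 0 0 1;0 0.02 -0.02 0 0 0 1;0 0.025 -0.02 0 0 0 1;0 0.03 -0.02 0 0 0 1"
}}

```text
t: 7.68
ee_pos: [0.6292, 0.0016, 0.0098]
tool_rot: [[0.995, -0.1, 0.002], [-0.1, -0.995, 0.001], [0.002, -0.001, -1.0]]
contact_force: [0.4, 8.0, 9.6]
gripper_width: 0.006
finger_force: 6.5
```

{"method": "servo_tool", "body": {
  "commands": "0 0.005 0 0 0 0 1;0 0.01 0 0 0 0 1;0 0.01 0 0 0 0 1;0 0.015 0 0 0 0 1;0 0.015 0 0 0 0 1"
}}

```text
t: 8.1
ee_pos: [0.629, 0.0007, 0.0098]
tool_rot: [[0.995, -0.1, 0.003], [-0.1, -0.995, 0.003], [0.002, -0.003, -1.0]]
contact_force: [1.2, 16.4, 9.4]
gripper_width: 0.003
finger_force: 9.4
```

{"method": "servo_tool", "body": {
  "commands": "0 0.005 0 0 0 0 1;0 0.01 0 0 0 0 1;0 0.01 0 0 0 0 1;0 0.01 0 0 0 0 1;0 0.01 0 0 0 0 1"
}}

```text
t: 8.52
ee_pos: [0.6288, 0.0004, 0.0098]
tool_rot: [[0.995, -0.1, 0.003], [-0.1, -0.995, 0.004], [0.002, -0.005, -1.0]]
contact_force: [2.2, 25.5, 9.6]
gripper_width: 0.002
finger_force: 12.2
```

{"method": "servo_tool", "body": {
  "commands": "0 -0.05 0 0 0 0 1;0 -0.15 0 0 0 0 1;0 -0.2 -0.15 0 0 0 1;0 -0.2 -0.4 0 0 0 0.5;0 -0.2 -0.5 0 0 0 0"
}}

```text
t: 8.93
ee_pos: [0.632, 0.0279, 0.0872]
tool_rot: [[0.995, -0.1, 0.003], [-0.1, -0.995, -0.001], [0.003, 0.0, -1.0]]
contact_force: [0.0, 1.0, 0.9]
gripper_width: 0.111
finger_force: 0.0
```

```bash
python3 -c "
from h import *
cmd(-140,65,80)
f=grab('side')
for c in quads(f,*BLUE,1000,(290,210,410,310)):
    r,b=rect(f,c,.014);print(np.round(r[1],1),tostop(r[0]).round(1),tostop(b).round().tolist())
"
```

```text
t 8.9333 p [632.   27.9  87.2] stop [-48.8 163.8] F [0.  1.  0.9] cmd [-0.609  0.658  0.046] [ 0.    -0.003  0.001]
[122.3  98.7] [-54.1  68.1] [[-104.0, 7.0], [-5.0, 7.0], [-5.0, 129.0], [-103.0, 129.0]]
```

Firm against the red stop (25 N). Next is a final two-finger press from behind toward the fence.

{"method": "servo_tool", "body": {
  "commands": "-0.61 0.64 0 0 0 0 0.4;-0.61 0.64 0 0 0 0 0.4;-0.61 0.64 0 0 0 0 0.4;-0.61 0.64 0 0 0 0 0.4;-0.61 0.64 0 0 0 0 0.4"
}}

```text
t: 9.4
ee_pos: [0.5289, -0.0604, 0.0834]
tool_rot: [[0.995, -0.103, -0.001], [-0.103, -0.995, -0.0], [-0.001, 0.0, -1.0]]
contact_force: [-0.1, -0.6, -0.2]
gripper_width: 0.505
finger_force: 0.0
```

```bash
python3 -c "
from h import *
cmd(-140,66,10);print(env.read_state()['gripper_width'])"
```

```text
t 9.4 p [528.9 -60.4  83.4] stop [-142.4   65.6] F [-0.1 -0.6 -0.2] cmd [ 0.017 -0.003  0.489] [ 0.     0.001 -0.002]
0.505029769368337
```

{"method": "servo_tool", "body": {
  "commands": "0 0 0.12 0 0 0 0.4;0 0 0.25 0 0 0 0.4;0 0 0.38 0 0 0 0.4;0 0 0.48 0 0 0 0.4;0 0 0.48 0 0 0 0.4"
}}

```text
t: 9.82
ee_pos: [0.5295, -0.058, 0.0085]
tool_rot: [[0.995, -0.099, -0.005], [-0.099, -0.995, 0.001], [-0.005, -0.0, -1.0]]
contact_force: [0.1, -0.1, -0.8]
gripper_width: 0.603
finger_force: 0.0
```

{"method": "servo_tool", "body": {
  "commands": "0.05 0 0 0 0 0 0.4;0.1 0 0 0 0 0 0.4;0.14 0 0 0 0 0 0.4;0.18 0 0 0 0 0 0.4;0.19 0 0 0 0 0 0.4"
}}

```text
t: 10.23
ee_pos: [0.56, -0.0621, 0.0123]
tool_rot: [[0.995, -0.1, 0.001], [-0.1, -0.995, -0.0], [0.001, 0.0, -1.0]]
contact_force: [-2.2, 0.6, 1.8]
gripper_width: 0.604
finger_force: 1.1
```

{"method": "servo_tool", "body": {
  "commands": "0.01 0 0 0 0 0 0.4;0.015 0 0 0 0 0 0.4;0.02 0 0 0 0 0 0.4;0.025 0 0 0 0 0 0.4;0.03 0 0 0 0 0 0.4"
}}

```text
t: 10.65
ee_pos: [0.563, -0.0625, 0.0117]
tool_rot: [[0.995, -0.1, -0.0], [-0.1, -0.995, -0.0], [-0.0, 0.0, -1.0]]
contact_force: [-5.2, 0.6, 4.2]
gripper_width: 0.599
finger_force: 2.3
```

{"method": "servo_tool", "body": {
  "commands": "0.01 0 0 0 0 0 0.4;0.01 0 0 0 0 0 0.4;0.015 0 0 0 0 0 0.4;0.015 0 0 0 0 0 0.4;0.02 0 0 0 0 0 0.4"
}}

```text
t: 11.07
ee_pos: [0.5655, -0.0626, 0.0115]
tool_rot: [[0.995, -0.1, -0.002], [-0.1, -0.995, 0.0], [-0.002, -0.0, -1.0]]
contact_force: [-11.0, 1.0, 6.6]
gripper_width: 0.602
finger_force: 5.7
```

{"method": "servo_tool", "body": {
  "commands": "0.005 0 0 0 0 0 0.4;0.01 0 0 0 0 0 0.4;0.01 0 0 0 0 0 0.4;0.015 0 0 0 0 0 0.4;0.015 0 0 0 0 0 0.4"
}}

```text
t: 11.48
ee_pos: [0.5659, -0.0626, 0.0112]
tool_rot: [[0.995, -0.1, -0.006], [-0.1, -0.995, 0.001], [-0.007, -0.0, -1.0]]
contact_force: [-21.2, 1.1, 14.4]
gripper_width: 0.598
finger_force: 10.7
```

Solid against the fence (21 N, motion stopped). Backing off, lifting clear and checking.

{"method": "servo_tool", "body": {
  "commands": "-0.05 0 0 0 0 0 0.4;-0.15 0 0 0 0 0 0.4;-0.25 0 0 0 0 0 0.4;-0.3 0 -0.2 0 0 0 0.4;-0.3 0 -0.45 0 0 0 0.4"
}}

```text
t: 11.9
ee_pos: [0.5211, -0.0581, 0.0775]
tool_rot: [[0.995, -0.1, -0.005], [-0.1, -0.995, 0.001], [-0.005, -0.0, -1.0]]
contact_force: [1.2, 0.0, -0.4]
gripper_width: 0.598
finger_force: 0.0
```

{"method": "servo_tool", "body": {
  "commands": "-0.7 0 -0.3 0 0 0 0.4;-0.7 0 -0.5 0 0 0 0.4;-0.7 0 -0.5 0 0 0 0.4;-0.7 0 -0.5 0 0 0 0.4;-0.7 0 -0.5 0 0 0 0.4"
}}

```text
t: 12.32
ee_pos: [0.4195, -0.048, 0.1561]
tool_rot: [[0.995, -0.1, 0.005], [-0.1, -0.995, -0.001], [0.005, 0.0, -1.0]]
contact_force: [0.1, -0.1, -0.7]
gripper_width: 0.599
finger_force: 0.0
```

```bash
python3 -c "
from h import *
f=grab('side');T=grab('top','top4.png')
for n,f,bx in(('side',f,(290,210,410,310)),('top',T,(270,170,372,260))):
  for c in quads(f,*BLUE,1000,bx):
    r,b=rect(f,c,.014);print(n,np.round(r[1],1),tostop(r[0]).round(1),tostop(b).round(1).tolist())
cv2.imwrite('pics/c5.png',cv2.resize(T['img'][140:290,230:430],None,fx=4,fy=4,interpolation=cv2.INTER_CUBIC)[:,:,::-1])
"
```

```text
side [122.3 100.1] [-48.5  68.4] [[-98.5, 7.2], [1.6, 7.3], [1.5, 129.7], [-98.6, 129.6]]
top [129.2 100.8] [-48.5  64.7] [[-98.9, 0.1], [1.8, 0.0], [2.0, 129.2], [-98.8, 129.3]]
```

View pics/c5.png

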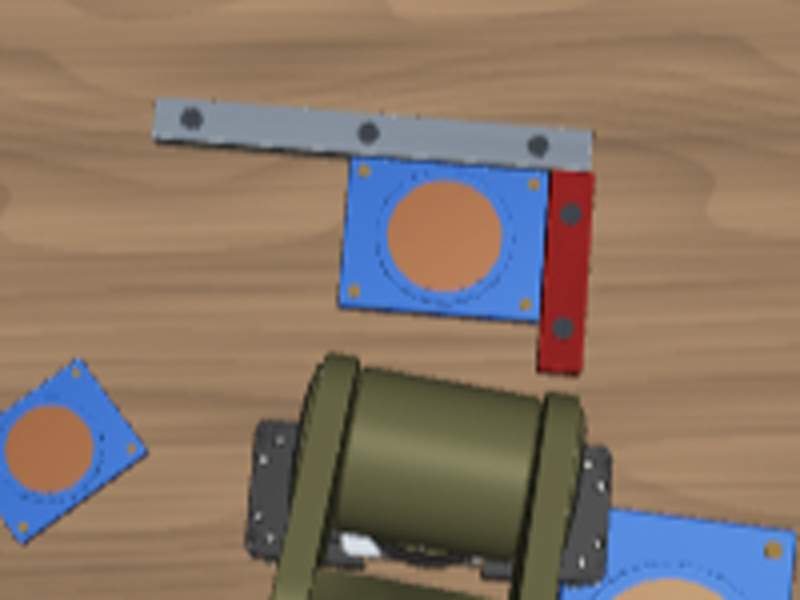

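The top view shows the holder flush in the corner: its top edge meets the fence at crop (350–548, 157–170) and its right edge meets the red bar at (548,170)–(540,320). The measured pose is (-48.5, 64.7) with an angle of about 0, and the hand is clear.

```bash
python3 -c "
from plant import env
print(env.finish_job())"
```

```text
the job is handed in; nothing more can be done
None
```

I pushed the holder flat into the corner of the bench stop, flush against the steel fence and the red end stop (measured at x -48.5, y +64.7 mm, about 0° off), and handed the job in at about 12.5 s with the hand clear; no verdict came back.

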